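# Clear the pile on the wipes carton

## Task

Someone has piled things on the purple carton; take the pile apart and put each thing in its own place: the red-capped vial upright in the hole of the white stand, the small black tape roll flat in the round steel dish, the pale plate squarely on top of the identical plate that lies on the bench, with their edges in line, and the carton upright inside the grey tray. Never let the vial fall over, and leave the brown bottle and the small blue-capped vial where they stand.

Things in the scene. Friction and masses are not known exactly. Their poses are not given: they have to be found in the camera images.
- vial_mid (a point): White screw-cap vial with a red cap, 32 mm diameter (cap 28 mm, above 62 mm), 75 mm tall. Starts upright on the pale plate, near its middle, at the top of the pile. The point is on its axis half-way up, 37.5 mm above its foot; z up along the axis.
- tape_mid (a point): Small roll of black tape, flat, 48 mm across and 19 mm tall, not to be reached into (treat as solid). Starts on the carton's top beside the pale plate, at either end. The point is its centre, 9.5 mm above its underside; z up.
- plate_mid (a point): Pale resin plate with four dark holes, 50 mm (x) by 52 mm (y), 10 mm thick. Starts on one half of the carton's top, about 1 to 5 mm from the tape, its x axis nearly along the carton's x axis. The point is its centre, 5 mm above its underside; z up.
- carton_mid (a point): Purple closed card carton, 67 mm (x) by 101 mm (y), 90 mm tall, about 0.12 kg; the base of the pile. Its top reaches about 8 mm beyond the plate and the tape on its two long sides, so these can be gripped along the carton's x axis. The point is its centre, 45 mm above its underside; z up.
- vial_stand: White square stand, 74 by 74 mm, 24 mm tall, with one round hole of 48 mm diameter in its middle, 18 mm deep (its floor is 6 mm above the bench). Fixed. Origin: centre of its underside, on the bench, on the hole's axis; z up.
- tape_dish: Shallow round steel dish, 80 mm outside and 74 mm inside diameter, rim 9 mm high, inner floor 3 mm above the bench. Fixed. Origin: centre of its underside; z up.
- twin_plate: Pale resin plate like the one in the pile, 50 mm (x) by 52 mm (y), 10 mm thick, lying alone on the bench and fixed to it. Origin: centre of its underside; z up, x and y along its edges.
- carton_tray: Grey rectangular open tray, 99 mm (x) by 133 mm (y) outside, 91 by 125 mm inside, rim 17 mm high, inner floor 4 mm above the bench. Fixed. The carton stands in it with its long side along the tray's long side (y), either way round. Origin: centre of its underside; z up.
- bottle_mid (a point): Bystander: brown bottle with a black cap, 54 mm diameter, 125 mm tall, loose. The point is its centre, 62.5 mm above its foot.
- blue_vial_mid (a point): Bystander: small white vial with a blue cap, 27 mm diameter, 56 mm tall, loose. The point is its centre, 28 mm above its foot.
There are look-alikes about, which are no part of the job. What is shaped like the part that bears tape_mid but orange or pink is not meant.

How it is judged (in metres and radians):
At the end, for the whole second after the job is handed in: Vial upright on the floor of the stand's hole (12 mm of its axis), tape flat on the dish floor (14 mm of its centre), plate flat on its twin (centres within 10 mm, edges within 0.2 rad), carton upright on the tray floor (19 mm of its centre); all at rest and released (horizontal distance between vial_mid and vial_stand below 0.012 m and angle between vial_mid's own z axis and vertical below 0.12 rad and height (world z) of vial_mid below 0.049 m and horizontal distance between tape_mid and tape_dish below 0.014 m and angle between tape_mid's own z axis and vertical below 0.1 rad and height (world z) of tape_mid below 0.017 m and horizontal distance between plate_mid and twin_plate below 0.01 m and angle between plate_mid's own z axis and vertical below 0.08 rad and (angle between the x axis of plate_mid and the x axis of twin_plate, either way round below 0.2 rad or angle between the x axis of plate_mid and the y axis of twin_plate, either way round below 0.2 rad) and height (world z) of plate_mid below 0.019 m and horizontal distance between carton_mid and carton_tray below 0.019 m and angle between carton_mid's own z axis and vertical below 0.06 rad and height (world z) of carton_mid below 0.053 m and linear speed of each of vial, tape, plate, carton below 0.02 m/s and angular speed of each of vial, tape, plate, carton below 0.3 rad/s); the robot touches nothing.
It fails at once if the red-capped vial falls over (angle between vial_mid's own z axis and vertical above 0.7 rad).
It fails at once if the brown bottle is displaced by more than 30 mm (distance of bottle_mid from where it was at the start of the episode above 0.03 m).
It fails at once if the blue-capped vial is displaced by more than 30 mm (distance of blue_vial_mid from where it was at the start of the episode above 0.03 m).
It also fails if it takes over 115 s, if anything falls off the work surface, if the arm or the gripper's body presses on something with over 40 N, if the wrist force passes 120 N, or if a joint passes its speed limit or range.

## Robot

A 6-joint arm with a two-finger parallel gripper is mounted at the origin on a cart in front of the work surface, level with it; the furniture and walls round the work are solid. World frame = base frame: x ahead of the robot, y to its left, z up, the work surface at z = 0. Lengths are in mm, angles in rad, forces in N, time in s.
With the tool pointing down it reaches from about 375 to 825 mm from the base axis. Payload 5.5 kg.
Tool frame: the origin (TCP) lies on the centre line of the jaws, within the pads' length; the fingertips stand 8 mm ahead of it and the grasp point (between the pads) lies 11 mm behind it; z points along the fingers, y is the line along which they close (so a half turn about z gives the same grasp; the last joint's range is limited). The gripper opens to 85 mm and grips with 20 to 120 N. Pads are 22 mm wide; open, the fingers measure 114 mm over their backs; the gripper's body (76 mm by 85 mm) begins 54 mm behind the grasp point. The pads swing forward as they close: fully open they stand 13 mm farther back than shut.
Start: joints at [-1.206, 0.314, -0.047, 1.21, 0, 1.571], TCP at [214.054, -560.514, 239.299] pointing down, gripper open.
Joint ranges: [-2.67, 2.67], [-0.69, 1.73], [-1.03, 1.25], [-2.08, 2.16], [-1.42, 1.45], [-3.14, 3.14]. Speed limits (rad/s): [2.39, 2.39, 3.01, 3.14, 3.14, 3.14].

## Interface

Orientations are given as a unit quaternion [x, y, z, w].
In Python, from plant import status, imaging, ctrl gives the robot as it stands.
- The arm moves only by the tool carry_out, never from a script. Its argument "increments" is a list that holds one entry, the list of rows, each a list of 7 numbers: the turn, a rotation vector about the world's x, y, z in degrees, then the shift along the world's x, y, z in mm, then the closure, from 0 (fully open) to 1 (shut). In form: [[[ax, ay, az, x, y, z, claw], ...]]. A call has 1 to 20 rows; each row is the pose to reach, as a shift and turn from the pose commanded when the call began; what a row does not reach only later rows make up. A row lasts 1/12 s, in which the tool goes at most 41.7 mm and 7.16 degrees, less where a joint would pass 70% of its speed; a pose out of reach is approached as far as the arm can. A call with a gripper value outside its range is refused whole. The fingers move at their own pace and stop on an object; the grip force is fixed at half the most. Time passes only in rows, so rows that repeat a pose let the fingers close. It gives the time, the measured TCP pose, the force, the opening and the grip force at its end, in the units of the state.
- status.state(): the state, without advancing time (a new reading comes with each control period).
- imaging.read_camera(name): name is "scene" or "top"; returns (picture, depth): 480x640x3 uint8, blue, green, red; 480x640 float32, mm along the optical axis (not along the pixel's ray), 0 where there is no reading.
- imaging.camera_info(name): a dict with "camera_matrix" (3x3 intrinsics, pixels), "origin" and "rotation" of the camera in the world. Camera axes: x right, y down, z forward; pixel columns grow to the right and rows downward; lengths in mm; the calibration is good to about 2 mm. A picture is of the moment at which its call begins. camera_info takes no time and is no camera call.
- ctrl.finish_job(): hands the job in; it is judged then, once.
Trained networks look in the newest picture that a camera, given by its name, has taken for a name from the list of things; names that differ only in an ending like _2 or _b are one class to them, and where a whole thing is asked for, a point or a joint stands for the part that bears it (a point fixed in the world has none). Each returns a list of dicts, best first, with "p" (0 to 1); they miss things now and then, are a little off and sometimes report something else, mostly with a low value. They report only what shows in the picture. A call takes as long as a camera call. They do not tell look-alikes from the thing itself.
- imaging.boxes_of(camera, query): "pixel" ([column, row] in pixels, amid what is visible of it).
- imaging.silhouettes(camera, query): "mask" (480x640 bool, what is visible of it) and "pixel" ([column, row] in pixels, amid what is visible of it).
- imaging.landmark_of(camera, query): "pixel" ([column, row] in pixels: a listed point, or the origin of a listed thing).
The state is a dict: "time": time; "qpos": joint angles; "dq": joint speeds; "tau": joint torques, N m; "position": TCP position; "tcp_rot": TCP orientation; "contact_force": force on the tool from outside, world axes, zero at the start; "moment": the same for the moment, N m; "gripper_width": finger opening in mm; "gripper_force": force on a finger pad.
Only numpy, scipy, OpenCV 4.12 (cv2) and the standard library are available. Lean on these libraries where they do the work, as an engineer would, in place of code of your own. Each camera call takes 0.05 s, during which the arm holds its last target. There are 200 camera calls.

## Working session

There is one attempt and no reset: what is moved stays moved. The work goes in short steps, Python scripts to look and compute and a tool call to move; the robot and the scene stay as the last step left them, time stands still between calls to the robot, and variables do not carry over. Pictures are saved under pics/ and viewed, at most 14 in all, crops included, and the job is handed in when it is done.

Besides the shell and the picture viewer there is one more tool, called after ">>>" as a command line: name --argument value ..., lists and objects as JSON in quotes. carry_out: Moves the arm, as the interface text tells. Its arguments: {"type":"object","properties":{"increments":{"type":"array"}},"required":["increments"]}

```bash
ls; mkdir -p pics; cat > h.py <<'E'
import numpy as np, cv2
from plant import status, imaging, ctrl
def info(c):
    i=imaging.camera_info(c); return np.array(i["camera_matrix"],float),np.array(i["origin"],float),np.array(i["rotation"],float)
def cloud(c,d):
    K,o,R=info(c); v,u=np.mgrid[:480,:640]
    p=np.stack([(u-K[0,2])/K[0,0]*d,(v-K[1,2])/K[1,1]*d,d],-1)
    return p@R.T+o
def atz(c,px,z):
    K,o,R=info(c); r=R@np.array([(px[0]-K[0,2])/K[0,0],(px[1]-K[1,2])/K[1,1],1]); return o+r*(z-o[2])/r[2]
E
python3 - <<'E'
from h import *
for c in("scene","top"):
    K,o,R=info(c); print(c,K.round(1).tolist(),o.round(),R.round(3).tolist())
    im,d=imaging.read_camera(c); cv2.imwrite(f"pics/{c}0.png",im); np.save(f"pics/{c}0.npy",d)
    for q in["vial_mid","tape_mid","plate_mid","carton_mid","vial_stand","tape_dish","twin_plate","carton_tray","bottle_mid","blue_vial_mid"]:
        print(q,[(np.round(x["pixel"]).tolist(),round(x["p"],2)) for x in imaging.landmark_of(c,q)][:4])
s=status.state();print(s)
E
```

```text
pics
scene [[592.0, 0.0, 315.7], [0.0, 592.0, 241.5], [0.0, 0.0, 1.0]] [-274. -667.  878.] [0.809, -0.375, 0.181, -0.415]
vial_mid [([388.0, 286.0], 0.89)]
tape_mid [([449.0, 365.0], 0.94), ([405.0, 318.0], 0.65), ([391.0, 301.0], 0.61)]
plate_mid [([385.0, 303.0], 0.83)]
carton_mid [([395.0, 331.0], 0.85)]
vial_stand [([286.0, 224.0], 0.61)]
tape_dish [([453.0, 310.0], 0.59)]
twin_plate [([228.0, 250.0], 0.89)]
carton_tray [([333.0, 278.0], 0.67)]
bottle_mid [([234.0, 189.0], 0.55)]
blue_vial_mid [([308.0, 310.0], 0.75)]
top [[517.6, 0.0, 319.4], [0.0, 517.6, 241.4], [0.0, 0.0, 1.0]] [ 449.   47. 1372.] [-0.697, 0.717, -0.019, 0.016]
vial_mid [([417.0, 256.0], 0.62)]
tape_mid [([440.0, 261.0], 0.66), ([462.0, 256.0], 0.62), ([386.0, 226.0], 0.46), ([420.0, 265.0], 0.36)]
plate_mid [([415.0, 258.0], 0.47)]
carton_mid [([422.0, 263.0], 0.91)]
vial_stand [([248.0, 203.0], 0.78)]
tape_dish [([430.0, 202.0], 0.88), ([233.0, 267.0], 0.67)]
twin_plate [([230.0, 272.0], 0.66), ([175.0, 203.0], 0.54)]
carton_tray [([332.0, 230.0], 0.69)]
bottle_mid [([172.0, 204.0], 0.56)]
blue_vial_mid [([352.0, 288.0], 0.65)]
{'time': 1.1, 'qpos': array([-1.20599494e+00,  3.13497788e-01, -4.71250874e-02,  1.21018690e+00,
        1.11291716e-05,  1.57082494e+00]), 'dq': array([-3.55814349e-04,  1.13210305e-03, -1.56773140e-03,  5.11093733e-04,
       -2.31644126e-04, -8.95495137e-05]), 'tau': array([ 3.54295503e-05, -5.39478850e+01,  3.40051210e+01,  1.63389748e-03,
        2.79756168e-04,  1.31924914e-06]), 'position': array([ 214.05740494, -560.50448882,  239.28980303]), 'tcp_rot': array([ 9.83413658e-01,  1.81376892e-01,  4.25255767e-06, -7.62153378e-06]), 'contact_force': array([0.54996314, 0.25616439, 0.07251458]), 'moment': array([ 0.00281555, -0.01212566, -0.03023472]), 'gripper_force': 0.0, 'gripper_width': 85.6620056816059}
```

```bash
sed -i 's/,np.array(i\["rotation"\],float)$/,Rotation.from_quat(i["rotation"]).as_matrix()/; 1a from scipy.spatial.transform import Rotation' h.py
python3 - <<'E'
import cv2
im=cv2.imread("pics/top0.png"); cv2.imwrite("pics/top0c.png",cv2.resize(im[150:330,130:490],None,fx=2.2,fy=2.2,interpolation=cv2.INTER_CUBIC))
E
```

```text
(no output)
```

View pics/scene0.png

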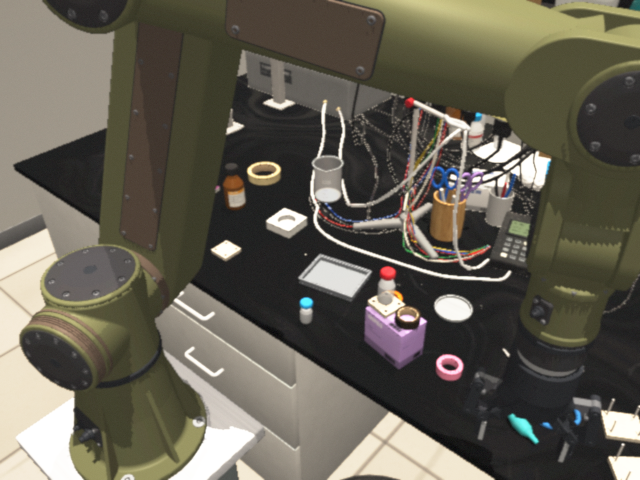

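View pics/top0c.png

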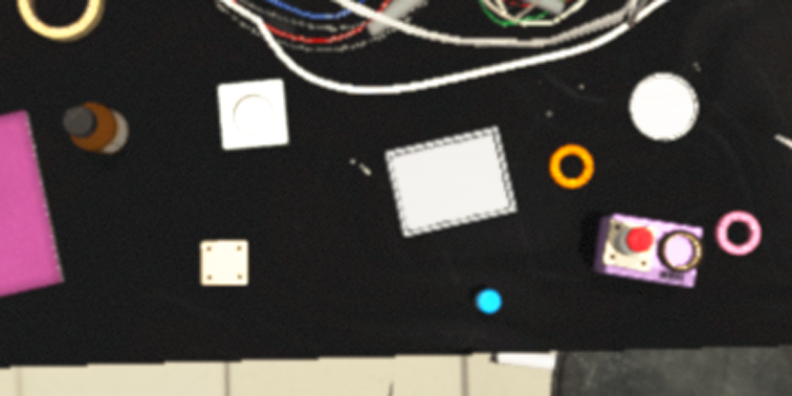

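```bash
python3 - <<'E'
from h import *
im=cv2.imread("pics/top0.png"); d=np.load("pics/top0.npy"); P=cloud("top",d)
cv2.imwrite("pics/crop1.png",cv2.resize(im[235:295,385:485],None,fx=7,fy=7,interpolation=cv2.INTER_CUBIC))
hsv=cv2.cvtColor(im,cv2.COLOR_BGR2HSV)
def comp(mask,px,name,z):
    n,l,s,c=cv2.connectedComponentsWithStats(mask.astype(np.uint8)); k=l[px[1],px[0]]
    m=l==k; v,u=np.nonzero(m); W=np.array([atz("top",(a,b),z) for a,b in zip(u,v)])[:,:2].astype(np.float32)
    r=cv2.minAreaRect(W); print(name,k,m.sum(),"mean",W.mean(0).round(1),"rect",np.round(r[0],1),np.round(r[1],1),round(r[2],1),"z med",np.median(P[m][:,2]).round(1))
bright=im.max(2)>110
comp(bright,(235,200),"stand",24)
comp(bright,(232,269),"twin",10)
comp(bright,(335,233),"tray",17)
comp(bright,(431,198),"dish",9)
comp(bright,(352,287),"blue",56)
for n,px in [("cap",(420,258)),("plate",(410,268)),("tape",(448,264)),("bottle",(170,206)),("cartontop",(440,278))]:
    u,v=px; print(n,P[v,u].round(1),im[v,u])
box=P[235:295,385:485].reshape(-1,3); colr=im[235:295,385:485].reshape(-1,3)
for n,lo,hi in[("cartontop+",84,125),("carton",84,94),("plate",97,103),("tape",105,114),("vial",150,185)]:
    q=box[(box[:,2]>lo)&(box[:,2]<hi)][:,:2].astype(np.float32)
    if len(q)>3:
        r=cv2.minAreaRect(q); print(n,len(q),q.mean(0).round(1),np.round(r[0],1),np.round(r[1],1),round(r[2],1))
print(np.histogram(box[:,2],bins=range(-10,190,10)))
for i,n in enumerate(["bottle","blue"]):
    pass
q=P[180:225,150:200].reshape(-1,3);q=q[q[:,2]>110];print("bottle",q.mean(0))
q=P[270:300,340:365].reshape(-1,3);q=q[q[:,2]>45];print("blue",q.mean(0))
E
```

```text
stand 84 923 mean [624.5 233.2] rect [624.7 233.1] [80.  79.9] 3.6 z med 22.4
twin 101 458 mean [449.1 273. ] rect [449.1 273. ] [55.5 52.5] 88.4 z med 10.8Traceback (most recent call last):
  File "<stdin>", line 12, in <module>
  File "<stdin>", line 7, in comp
  File "h.py", line 11, in atz
    K,o,R=info(c); r=R@np.array([(px[0]-K[0,2])/K[0,0],(px[1]-K[1,2])/K[1,1],1]); return o+r*(z-o[2])/r[2]
          ~~~~^^^
  File "h.py", line 5, in info
    i=imaging.camera_info(c); return np.array(i["camera_matrix"],float),np.array(i["origin"],float),Rotation.from_quat(i["rotation"]).as_matrix()
ValueError: time passes only in moves, steps and waits
```

View pics/crop1.png

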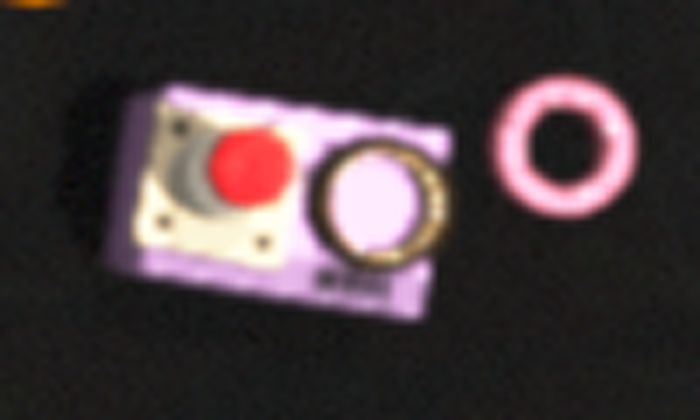

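The crop shows the red cap at about (421,259), the pale plate at about (416,261) and the black tape at (440,264), all on the carton. Look-alike rolls are pink at (466,256) and orange at (386,226). The black one at (440,264) is the one I want.

```bash
sed -i 's/^def info/from functools import lru_cache\n@lru_cache(None)\ndef info/' h.py; cat > m.py <<'E'
from h import *
im=cv2.imread("pics/top0.png"); d=np.load("pics/top0.npy"); P=cloud("top",d)
def comp(mask,px,name,z):
    n,l,s,c=cv2.connectedComponentsWithStats(mask.astype(np.uint8)); k=l[px[1],px[0]]
    m=l==k; v,u=np.nonzero(m); W=np.array([atz("top",(a,b),z) for a,b in zip(u,v)])[:,:2].astype(np.float32)
    r=cv2.minAreaRect(W); print(name,k,m.sum(),"mean",W.mean(0).round(1),"rect",np.round(r[0],1),np.round(r[1],1),round(r[2],1),"z med",np.median(P[m][:,2]).round(1))
bright=im.max(2)>110
comp(bright,(335,233),"tray",17)
comp(bright,(431,198),"dish",9)
comp(bright,(352,287),"blue",56)
h=im.astype(int)
red=(h[...,2]>120)&(h[...,1]<90)&(h[...,0]<90); comp(red,(421,259),"cap",165+10)
box=P[235:295,385:485].reshape(-1,3)
for n,lo,hi in[("all",84,125),("carton",84,94),("plate",97,103),("tape",105,114),("vial",160,195)]:
    q=box[(box[:,2]>lo)&(box[:,2]<hi)][:,:2].astype(np.float32)
    if len(q)>3:
        r=cv2.minAreaRect(q); print(n,len(q),q.mean(0).round(1),np.round(r[0],1),np.round(r[1],1),round(r[2],1))
print(np.histogram(box[:,2],bins=range(-10,190,10))[0])
q=P[180:225,150:200].reshape(-1,3);q=q[q[:,2]>110];print("bottle",q.mean(0))
q=P[270:300,340:365].reshape(-1,3);q=q[q[:,2]>45];print("blue",q.mean(0))
print("carton corners z90",[atz("top",(385+a/7,235+b/7),90)[:2].round(1).tolist() for a,b in[(170,83),(453,127),(427,320),(140,275)]])
print("plate corners z100",[atz("top",(385+a/7,235+b/7),100)[:2].round(1).tolist() for a,b in[(157,103),(282,268),(137,247)]])
print("tape z109",atz("top",(385+382/7,235+202/7),109)[:2].round(1))
# wires/high obstacles
for y in range(-350,420,70): 
    m=(abs(P[...,1]-y)<35)&(P[...,0]>400)&(P[...,0]<800)&(d>0); print(y,[(x,int(np.percentile(P[m&(abs(P[...,0]-x)<25)][:,2],99))) for x in range(425,800,50) if (m&(abs(P[...,0]-x)<25)).any()])
E
python3 m.py
```

```text
tray 88 2146 mean [ 5.382e+02 -1.000e-01] rect [ 5.384e+02 -2.000e-01] [105.9 140. ] 11.4 z med 5.6
dish 83 771 mean [ 621.9 -259.6] rect [ 622.1 -260. ] [80.4 81.3] 43.2 z med 3.8
blue 103 104 mean [396.2 -39.1] rect [396.2 -39.1] [25.4 27.8] 88.2 z med 54.8
cap 65 91 mean [ 461.1 -189.9] rect [ 461.1 -190.6] [23.2 20.8] 88.4 z med 175.3
all 936 [ 446.8 -225.4] [ 449.3 -221.4] [106.8  65.4] 78.7
carton 430 [ 443.5 -233.9] [ 449.3 -221.6] [104.2  65.4] 78.7
plate 195 [ 453.2 -198.7] [ 450.3 -220. ] [102.2  51.5] 75.6
tape 178 [ 448.3 -243.6] [ 450.7 -222.2] [105.2  47.1] 84.9
vial 124 [ 460.9 -191.5] [ 461.1 -191.9] [26.6 25.5] 88.0
[1955 2617  133   67   18   20   16   20   11  193  394  274   77   11
   13   35    3    9  112]
bottle [599.88888702 390.16663446 190.9143777 ]
blue [396.03133155 -38.51354418  55.40619965]
carton corners z90 [[491.5, -182.0], [473.1, -281.7], [405.2, -269.7], [423.9, -168.9]]
plate corners z100 [[484.3, -175.4], [425.2, -217.1], [434.0, -166.5]]
tape z109 [ 447.3 -251. ]
-350 [(425, 19), (475, 25), (525, 6), (575, 6), (625, 7), (675, 6), (725, 6), (775
[... 230 characters left out ...]
, 23), (575, 22), (625, 7), (675, 359), (725, 372), (775, 368)]
-70 [(425, 56), (475, 19), (525, 20), (575, 19), (625, 8), (675, 256), (725, 318), (775, 368)]
0 [(425, 54), (475, 20), (525, 11), (575, 21), (625, 6), (675, 175), (725, 152), (775, 654)]
70 [(425, 6), (475, 19), (525, 20), (575, 21), (625, 7), (675, 11), (725, 108), (775, 215)]
140 [(425, 8), (475, 8), (525, 7), (575, 7), (625, 7), (675, 11), (725, 63), (775, 52)]
210 [(425, 7), (475, 8), (525, 7), (575, 27), (625, 30), (675, 28), (725, 11), (775, 112)]
280 [(425, 17), (475, 16), (525, 6), (575, 28), (625, 30), (675, 27), (725, 7), (775, 112)]
350 [(425, 7), (475, 8), (525, 7), (575, 8), (625, 55), (675, 7), (725, 7), (775, 8)]
```

>>> carry_out --increments '[[[0,0,58.6,247,369,10,0],[0,0,58.6,247,369,10,0],[0,0,58.6,247,369,10,0],[0,0,58.6,247,369,10,0],[0,0,58.6,247,369,10,0],[0,0,58.6,247,369,10,0],[0,0,58.6,247,369,10,0],[0,0,58.6,247,369,10,0],[0,0,58.6,247,369,10,0],[0,0,58.6,247,369,10,0],[0,0,58.6,247,369,10,0],[0,0,58.6,247,369,10,0],[0,0,58.6,247,369,10,0],[0,0,58.6,247,369,10,0],[0,0,58.6,247,369,10,0],[0,0,58.6,247,369,10,0],[0,0,58.6,247,369,10,0],[0,0,58.6,247,369,10,0]]]'

```text
time: 2.6
position: [460.7, -192.2, 249.3]
tcp_rot: [0.769, 0.639, -0.0, -0.0]
contact_force: [-0.2, 0.2, 0.6]
gripper_width: 85.7
gripper_force: 0.0
```

```bash
python3 - <<'E'
from h import *
d=np.load("pics/top0.npy"); P=cloud("top",d)
for n,c in [("dish",(622,-260)),("stand",(624.7,233)),("tray",(538,0)),("twin",(449,273))]:
    r=np.hypot(P[...,0]-c[0],P[...,1]-c[1]); print(n,[(R,int(np.percentile(P[(r<R)&(d>0)][:,2],99.7))) for R in(50,70,90,110,130,150,170)])
print(atz("top",(172,204),62))
s=status.state();print(s["qpos"].round(3),s["position"].round(1))
im,d=imaging.read_camera("scene");cv2.imwrite("pics/s1.png",im[150:420,200:520])
E
```

```text
dish [(50, 15), (70, 14), (90, 13), (110, 261), (130, 363), (150, 370), (170, 370)]
stand [(50, 31), (70, 30), (90, 30), (110, 30), (130, 29), (150, 107), (170, 115)]
tray [(50, 20), (70, 22), (90, 22), (110, 21), (130, 21), (150, 205), (170, 244)]
twin [(50, 17), (70, 17), (90, 16), (110, 16), (130, 15), (150, 25), (170, 27)]
[618.22154689 412.13777669  62.        ]
[-0.395  0.12  -0.267  1.184 -0.     1.36 ] [ 460.7 -192.2  249.3]
```

View pics/s1.png

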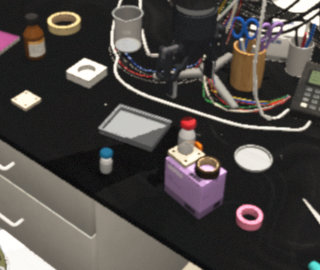

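The gripper hangs above the pile, with its fingers at about crop (170,80) and (210,70). The vial cap is at (188,120). It is lined up, so I descend.

>>> carry_out --increments '[[[0,0,0,0,0,-40,0],[0,0,0,0,0,-75,0],[0,0,0,0,0,-100,0],[0,0,0,0,0,-116,0],[0,0,0,0,0,-116,0],[0,0,0,0,0,-116,0.3],[0,0,0,0,0,-116,0.5],[0,0,0,0,0,-116,0.7],[0,0,0,0,0,-116,0.8],[0,0,0,0,0,-116,0.9],[0,0,0,0,0,-116,1],[0,0,0,0,0,-116,1],[0,0,0,0,0,-116,1],[0,0,0,0,0,-116,1]]]'

```text
time: 3.82
position: [461.8, -191.9, 134.9]
tcp_rot: [0.769, 0.639, 0.0, 0.001]
contact_force: [-2.1, 0.3, 6.7]
gripper_width: 29.4
gripper_force: 58.7
```

>>> carry_out --increments '[[[0,0,0,0,0,10,1],[0,0,0,0,0,25,1],[0,0,0,0,0,45,1],[0,0,0,0,0,60,1],[0,0,0,0,0,60,1],[0,0,0,0,0,60,1]]]'

```text
time: 4.32
position: [462.0, -191.9, 194.6]
tcp_rot: [0.769, 0.639, 0.001, 0.001]
contact_force: [-0.0, -0.0, -0.7]
gripper_width: 29.4
gripper_force: 59.1
```

```bash
python3 - <<'E'
from h import *
im,d=imaging.read_camera("scene");cv2.imwrite("pics/s2.png",cv2.resize(im[180:380,310:490],None,fx=3,fy=3))
s=status.state();print(s["contact_force"],s["position"])
E
```

```text
[ 0.21482698  0.10072424 -0.48508373] [ 461.21401819 -191.5550483   193.52104776]
```

View pics/s2.png

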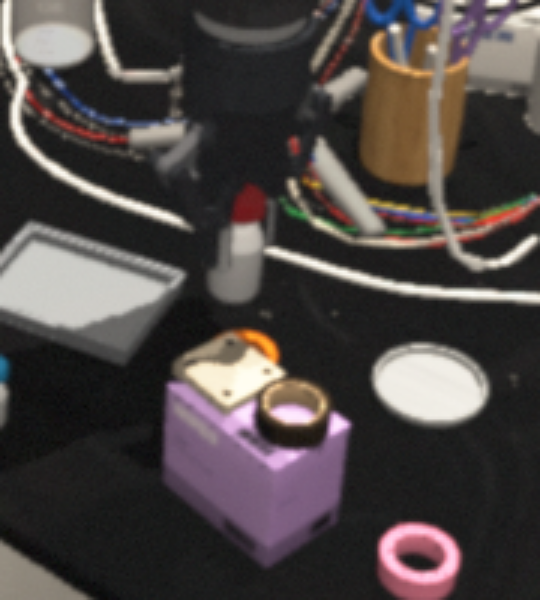

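The vial is held upright at about (240,260) in the crop, and the plate and tape were not disturbed. Next I carry it to the stand.

>>> carry_out --increments '[[[0,0,0,5,14,0,1],[0,0,0,15,40,0,1],[0,0,0,28,74,0,1],[0,0,0,41,108,0,1],[0,0,0,55,142,0,1],[0,0,0,68,176,0,1],[0,0,0,81,210,0,1],[0,0,0,94,244,0,1],[0,0,0,107,278,0,1],[0,0,0,120,312,0,1],[0,0,0,133,346,0,1],[0,0,0,146,380,0,1],[0,0,0,155,404,0,1],[0,0,0,161,418,0,1],[0,0,0,163.5,424.5,0,1],[0,0,0,163.5,424.5,0,1],[0,0,0,163.5,424.5,0,1]]]'

```text
time: 5.78
position: [623.8, 232.3, 192.2]
tcp_rot: [0.769, 0.639, -0.001, -0.0]
contact_force: [-0.2, 0.5, 0.0]
gripper_width: 29.5
gripper_force: 59.1
```

```bash
python3 - <<'E'
from h import *
im,d=imaging.read_camera("scene");cv2.imwrite("pics/s3.png",cv2.resize(im[80:280,190:370],None,fx=3,fy=3))
s=status.state();print(s["contact_force"],s["position"])
E
```

```text
[-0.39151725 -0.23167633  0.54365173] [623.89450283 231.83483845 192.62608899]
```

View pics/s3.png

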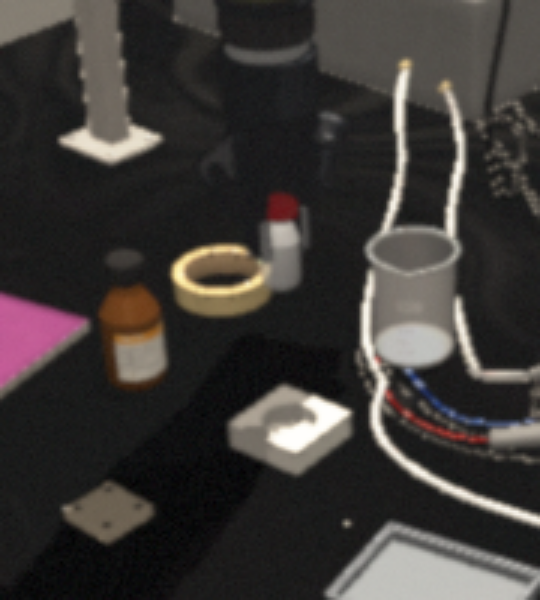

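The vial hangs upright over the stand, whose hole is at crop (290,415). I lower it and release.

>>> carry_out --increments '[[[0,0,0,0,1,-35,1],[0,0,0,0,1,-70,1],[0,0,0,0,1,-100,1],[0,0,0,0,1,-120,1],[0,0,0,0,1,-135,1],[0,0,0,0,1,-145,1],[0,0,0,0,1,-150,1],[0,0,0,0,1,-150,1],[0,0,0,0,1,-150,1]]]'

```text
time: 6.58
position: [625.1, 233.7, 44.2]
tcp_rot: [0.769, 0.639, 0.0, 0.0]
contact_force: [0.1, -0.1, 0.8]
gripper_width: 29.5
gripper_force: 59.1
```

>>> carry_out --increments '[[[0,0,0,0,0,-3,1],[0,0,0,0,0,-3,1],[0,0,0,0,0,-3,0.6],[0,0,0,0,0,-3,0.3],[0,0,0,0,0,-3,0],[0,0,0,0,0,-3,0],[0,0,0,0,0,-3,0],[0,0,0,0,0,-3,0],[0,0,0,0,0,20,0],[0,0,0,0,0,55,0],[0,0,0,0,0,95,0],[0,0,0,0,0,135,0],[0,0,0,0,0,135,0]]]'

```text
time: 7.67
position: [628.9, 235.6, 187.7]
tcp_rot: [0.769, 0.639, 0.006, 0.002]
contact_force: [1.4, 1.4, 0.5]
gripper_width: 85.4
gripper_force: 0.0
```

>>> carry_out --increments '[[[0,0,0,-177.5,-484,20,0],[0,0,0,-177.5,-484,20,0],[0,0,0,-177.5,-484,20,0],[0,0,0,-177.5,-484,20,0],[0,0,0,-177.5,-484,20,0],[0,0,0,-177.5,-484,20,0],[0,0,0,-177.5,-484,20,0],[0,0,0,-177.5,-484,20,0],[0,0,0,-177.5,-484,20,0],[0,0,0,-177.5,-484,20,0],[0,0,0,-177.5,-484,20,0],[0,0,0,-177.5,-484,20,0],[0,0,0,-177.5,-484,20,0],[0,0,0,-177.5,-484,20,0],[0,0,0,-177.5,-484,20,0],[0,0,0,-177.5,-484,20,0]]]'

```text
time: 9.0
position: [447.2, -249.4, 198.1]
tcp_rot: [0.769, 0.64, 0.0, -0.0]
contact_force: [-1.0, 0.3, 0.1]
gripper_width: 85.3
gripper_force: 0.0
```

```bash
python3 - <<'E'
from h import *
im,d=imaging.read_camera("scene");cv2.imwrite("pics/s4.png",im); np.save("pics/s4.npy",d); P=cloud("scene",d)
a=im[150:270,200:330];b=im[270:390,340:470]
cv2.imwrite("pics/s4c.png",cv2.resize(np.hstack([a,b]),None,fx=3,fy=3))
s=status.state();print(s["contact_force"],s["position"])
n=lambda z,lo:None
sel=(P[...,2]>105)&(P[...,2]<112)&(abs(P[...,0]-450)<50)&(abs(P[...,1]+225)<70)
q=P[sel][:,:2].astype(np.float32);print("tape",len(q),q.mean(0),cv2.minEnclosingCircle(q))
sel=(P[...,2]>96)&(P[...,2]<103)&(abs(P[...,0]-450)<50)&(abs(P[...,1]+195)<35)
q=P[sel][:,:2].astype(np.float32);print("plate",len(q),q.mean(0),cv2.minAreaRect(q))
sel=(P[...,2]>62)&(P[...,2]<90)&(abs(P[...,0]-625)<50)&(abs(P[...,1]-233)<50);print("vial",P[sel].mean(0),P[sel].max(0))
E
```

```text
[-0.15872513 -0.47313128 -0.8211148 ] [ 447.33063677 -248.9954497   198.16162907]
tape 246 [ 446.40182 -253.39282] ((443.7806091308594, -231.08526611328125), 46.032718658447266)
plate 479 [ 453.7478  -197.71968] ((455.7650146484375, -197.45623779296875), (55.46159744262695, 52.437252044677734), 77.56356811523438)
vial [621.47335155 227.77113741  76.5050789 ] [637.10629186 244.04238331  84.51805024]
```

View pics/s4c.png

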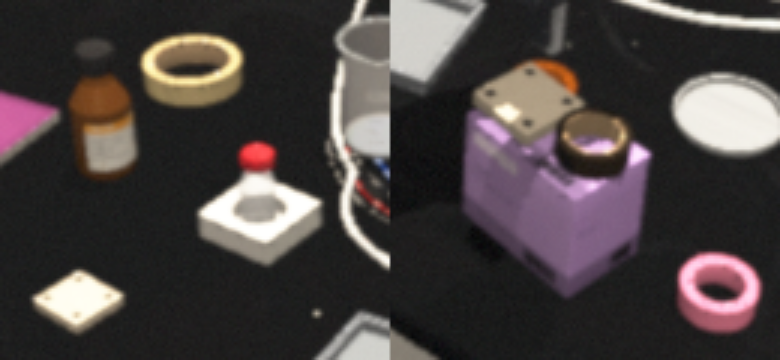

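The vial stands upright in the stand's hole at crop (257,185). The tape and plate are unchanged on the carton. Next I grip the tape.

>>> carry_out --increments '[[[0,0,0,0,-2,-35,0],[0,0,0,0,-2,-65,0],[0,0,0,0,-2,-85,0],[0,0,0,0,-2,-95,0],[0,0,0,0,-2,-98,0],[0,0,0,0,-2,-98,0.2],[0,0,0,0,-2,-98,0.4],[0,0,0,0,-2,-98,0.6],[0,0,0,0,-2,-98,0.8],[0,0,0,0,-2,-98,1],[0,0,0,0,-2,-98,1],[0,0,0,0,-2,-98,1]]]'

```text
time: 10.05
position: [448.5, -252.7, 102.3]
tcp_rot: [0.769, 0.639, 0.001, 0.002]
contact_force: [-0.3, 1.3, 5.4]
gripper_width: 45.7
gripper_force: 61.3
```

>>> carry_out --increments '[[[0,0,0,0,0,15,1],[0,0,0,0,0,40,1],[0,0,0,15,-1,55,1],[0,0,0,45,-2,55,1],[0,0,0,80,-4,55,1],[0,0,0,115,-6,55,1],[0,0,0,150,-8,45,1],[0,0,0,168,-8.5,30,1],[0,0,0,174.5,-8.5,0,1],[0,0,0,174.5,-8.5,-30,1],[0,0,0,174.5,-8.5,-60,1],[0,0,0,174.5,-8.5,-60,1]]]'

```text
time: 11.05
position: [617.8, -258.8, 34.5]
tcp_rot: [0.769, 0.639, -0.002, -0.004]
contact_force: [-1.4, 1.3, -1.5]
gripper_width: 45.4
gripper_force: 61.8
```

```bash
python3 - <<'E'
from h import *
im,d=imaging.read_camera("scene");cv2.imwrite("pics/s5.png",cv2.resize(im[220:360,370:540],None,fx=4,fy=4))
s=status.state();print(s["contact_force"],s["position"],s["gripper_width"])
E
```

```text
[ 0.26893468  0.41949589 -1.03590096] [ 618.97829947 -259.41750221   37.59754125] 45.8665231278376
```

View pics/s5.png

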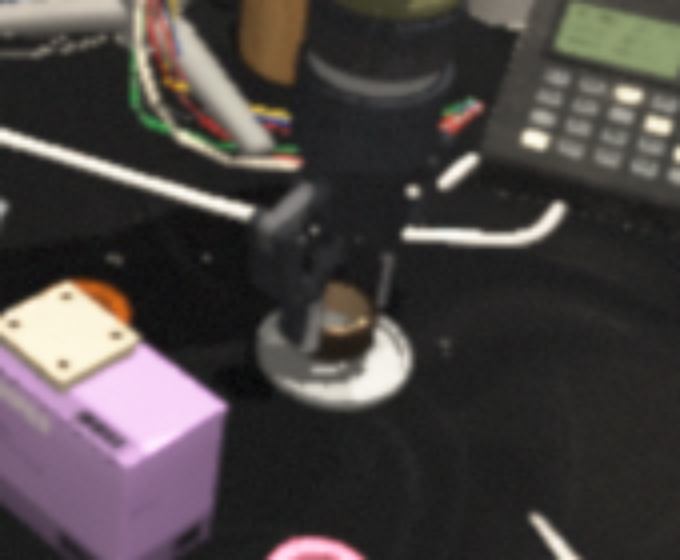

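The tape is held level over the dish, at about crop (345,320). I lower it and release.

>>> carry_out --increments '[[[0,0,0,0,0,-8,1],[0,0,0,0,0,-15,1],[0,0,0,0,0,-20,1],[0,0,0,0,0,-21,1],[0,0,0,0,0,-21,1]]]'

```text
time: 11.52
position: [621.7, -260.7, 19.8]
tcp_rot: [0.769, 0.639, 0.0, 0.0]
contact_force: [-0.3, -0.0, -0.7]
gripper_width: 45.3
gripper_force: 61.8
```

>>> carry_out --increments '[[[0,0,0,0,0,-2.5,1],[0,0,0,0,0,-2.5,1],[0,0,0,0,0,-2.5,0.6],[0,0,0,0,0,-2.5,0.3],[0,0,0,0,0,-2.5,0],[0,0,0,0,0,-2.5,0],[0,0,0,0,0,-2.5,0],[0,0,0,0,0,-2.5,0],[0,0,0,0,0,20,0],[0,0,0,0,0,60,0],[0,0,0,0,0,100,0],[0,0,0,0,0,130,0],[0,0,0,-40,10,140,0],[0,0,0,-80,40,140,0],[0,0,0,-120,60,140,0],[0,0,0,-155,64,140,0],[0,0,0,-166.5,64,140,0],[0,0,0,-166.5,64,140,0],[0,0,0,-166.5,64,140,0]]]'

```text
time: 13.1
position: [454.9, -196.6, 159.9]
tcp_rot: [0.769, 0.639, 0.0, 0.001]
contact_force: [-0.1, 0.3, 0.4]
gripper_width: 85.4
gripper_force: 0.0
```

```bash
python3 - <<'E'
from h import *
im,d=imaging.read_camera("scene"); P=cloud("scene",d)
s=status.state();print(s["contact_force"],s["position"])
sel=(P[...,2]>96)&(P[...,2]<104)&(abs(P[...,0]-450)<50)&(abs(P[...,1]+195)<35)
q=P[sel][:,:2].astype(np.float32);print("plate",len(q),q.mean(0),cv2.minAreaRect(q))
sel=(P[...,2]>17)&(P[...,2]<27)&(abs(P[...,0]-622)<40)&(abs(P[...,1]+260)<40)
print("tape",sel.sum(),P[sel].mean(0),P[sel].max(0),P[sel].min(0))
cv2.imwrite("pics/s6.png",cv2.resize(im[250:370,350:500],None,fx=4,fy=4))
E
```

```text
[ 1.12591489  0.22130965 -0.80683083] [ 455.99670383 -196.90909453  159.95001725]
plate 505 [ 453.82062 -198.51714] ((455.8348693847656, -196.94723510742188), (55.32877731323242, 53.89008712768555), 76.48221588134766)
tape 198 [ 619.71737123 -260.869214     21.04546614] [ 646.22200334 -235.67728141   25.92110073] [ 596.35295035 -284.87584588   17.11317767]
```

View pics/s6.png

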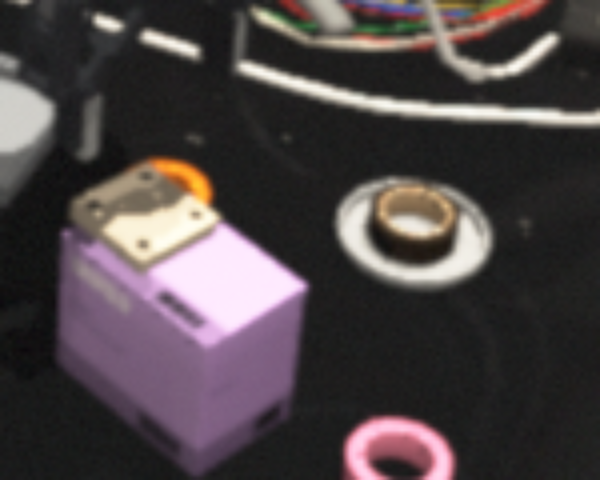

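The tape lies flat in the dish at crop (415,225), and the plate sits at crop (145,215). Next I grip the plate.

>>> carry_out --increments '[[[0,0,0,0,0,-35,0],[0,0,0,0,0,-52,0],[0,0,0,0,0,-59,0],[0,0,0,0,0,-62,0],[0,0,0,0,0,-62,0],[0,0,0,0,0,-62,0.2],[0,0,0,0,0,-62,0.4],[0,0,0,0,0,-62,0.6],[0,0,0,0,0,-62,0.8],[0,0,0,0,0,-62,1],[0,0,0,0,0,-62,1],[0,0,0,0,0,-62,1]]]'

```text
time: 14.15
position: [456.2, -197.0, 98.8]
tcp_rot: [0.769, 0.639, 0.001, 0.001]
contact_force: [-1.5, 0.6, 5.6]
gripper_width: 47.8
gripper_force: 61.6
```

>>> carry_out --increments '[[[0,0,0,0,0,15,1],[0,0,0,0,0,40,1],[0,0,0,0,0,70,1],[0,0,0,0,20,70,1],[0,0,1,0,50,70,1],[0,0,2,0,86,70,1],[0,0,3,0,122,70,1],[0,0,4,0,158,70,1],[0,0,5,0,194,70,1],[0,0,6,0,230,70,1],[0,0,7,0,266,70,1],[0,0,8,0,302,70,1],[0,0,9,-2,338,70,1],[0,0,9,-4,374,70,1],[0,0,9,-6,410,70,1],[0,0,9,-7,440,70,1],[0,0,9,-7,462,70,1],[0,0,9,-7,470,70,1],[0,0,9,-7,470,70,1],[0,0,9,-7,470,70,1]]]'

```text
time: 15.82
position: [447.9, 273.0, 167.4]
tcp_rot: [0.716, 0.698, -0.0, 0.0]
contact_force: [-0.3, -0.6, -1.7]
gripper_width: 47.8
gripper_force: 61.9
```

```bash
python3 - <<'E'
from h import *
im,d=imaging.read_camera("scene"); P=cloud("scene",d)
s=status.state();print(s["contact_force"],s["position"],s["tcp_rot"])
im0=cv2.imread("pics/s4.png");d0=np.load("pics/s4.npy");P0=cloud("scene",d0)
def rect(P,im,lo,hi,c,w,n):
    sel=(P[...,2]>lo)&(P[...,2]<hi)&(abs(P[...,0]-c[0])<w)&(abs(P[...,1]-c[1])<w)&(im.max(2)>70)
    q=P[sel][:,:2].astype(np.float32);r=cv2.minAreaRect(q);print(n,len(q),q.mean(0),r)
rect(P0,im0,5,16,(449,273),45,"twin scene")
z=s["position"][2]
rect(P,im,z-4,z+5,(449,273),45,"plate held")
it=cv2.imread("pics/top0.png");K,o,R=info("top")
# subpixel twin corners in top via upscaled threshold
g=cv2.resize(it[245:295,205:260].max(2),None,fx=8,fy=8,interpolation=cv2.INTER_CUBIC)
cs=max(cv2.findContours((g>130).astype(np.uint8),0,1)[0],key=cv2.contourArea)[:,0]
W=np.array([atz("top",(205+(a+.5)/8-.5,245+(b+.5)/8-.5),10)[:2] for a,b in cs],np.float32);print("twin top",cv2.minAreaRect(W))
cv2.imwrite("pics/s7.png",cv2.resize(im[150:290,170:320],None,fx=4,fy=4))
E
```

```text
[-0.01887862 -0.04360109  0.23941757] [447.93567332 272.43690823 167.35040244] [ 7.16483227e-01  6.97604198e-01 -3.39060629e-04  2.28643474e-04]
twin scene 311 [447.27664 268.68604] ((448.27081298828125, 271.440185546875), (61.5350456237793, 53.13249206542969), 88.40644073486328)
plate held 259 [448.75867 265.1272 ] ((446.93585205078125, 267.8946838378906), (65.41075134277344, 53.847896575927734), 9.023139953613281)
twin top ((449.1900634765625, 273.1927490234375), (57.1451301574707, 54.639434814453125), 88.80176544189453)
```

View pics/s7.png

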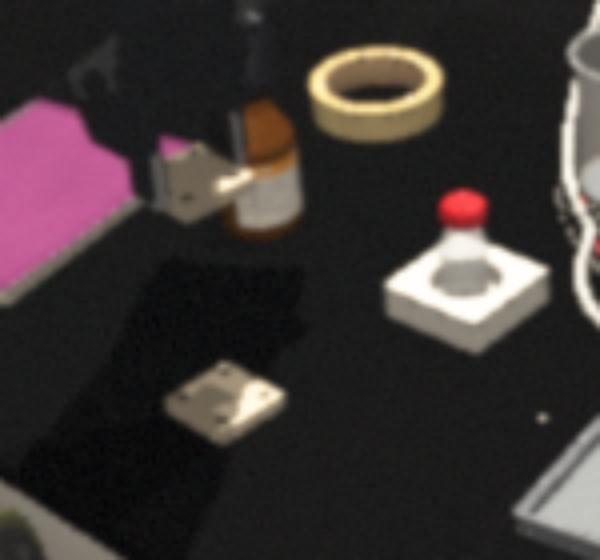

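The plate is held over the twin at crop (225,400), and the vial is still upright. I lower the plate.

>>> carry_out --increments '[[[0,0,0,1,0.5,-35,1],[0,0,0,1,0.5,-70,1],[0,0,0,1,0.5,-100,1],[0,0,0,1,0.5,-120,1],[0,0,0,1,0.5,-133,1],[0,0,0,1,0.5,-141,1],[0,0,0,1,0.5,-144,1],[0,0,0,1,0.5,-144,1],[0,0,0,1,0.5,-144,1]]]'

```text
time: 16.62
position: [449.8, 273.9, 24.2]
tcp_rot: [0.717, 0.698, 0.001, 0.0]
contact_force: [-0.1, -0.8, -0.6]
gripper_width: 47.8
gripper_force: 61.9
```

```bash
python3 - <<'E'
from h import *
im,d=imaging.read_camera("scene")
s=status.state();print(s["contact_force"],s["position"],s["gripper_width"])
cv2.imwrite("pics/s8.png",cv2.resize(im[190:290,170:290],None,fx=5,fy=5,interpolation=cv2.INTER_CUBIC))
E
```

```text
[ 0.29030692  0.29798899 -0.42844201] [450.00814303 274.15437495  24.43727706] 47.70452447851494
```

View pics/s8.png

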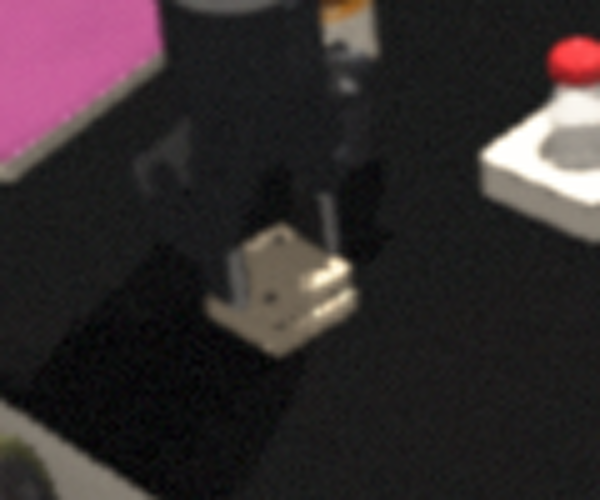

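The plate is in line just above its twin at crop (280,290). I release it and look at the bare carton and the tray.

>>> carry_out --increments '[[[0,0,0,0,0,-4,1],[0,0,0,0,0,-4,1],[0,0,0,0,0,-4,1],[0,0,0,0,0,-4,0.6],[0,0,0,0,0,-4,0.3],[0,0,0,0,0,-4,0],[0,0,0,0,0,-4,0],[0,0,0,0,0,-4,0],[0,0,0,0,0,-4,0],[0,0,0,0,0,20,0],[0,0,0,0,0,60,0],[0,0,0,0,0,100,0],[0,0,0,0,0,140,0],[0,0,0,0,-40,160,0],[0,0,0,0,-80,175,0],[0,0,0,0,-120,175,0],[0,0,0,0,-160,175,0],[0,0,0,0,-160,175,0]]]'

```text
time: 18.17
position: [448.6, 108.2, 198.9]
tcp_rot: [0.719, 0.696, -0.001, 0.001]
contact_force: [-0.5, 0.5, 0.2]
gripper_width: 85.4
gripper_force: 0.0
```

```bash
python3 - <<'E'
from h import *
s=status.state();print(s["contact_force"],s["position"])
im,d=imaging.read_camera("top");P=cloud("top",d)
cv2.imwrite("pics/t9.png",cv2.resize(im[180:310,150:490],None,fx=2.3,fy=2.3,interpolation=cv2.INTER_CUBIC))
def rect(mask,x0,y0,x1,y1,z,n):
    g=cv2.resize(mask[y0:y1,x0:x1].astype(np.float32),None,fx=8,fy=8,interpolation=cv2.INTER_LINEAR)
    c=max(cv2.findContours((g>.5).astype(np.uint8),0,1)[0],key=cv2.contourArea)[:,0]
    W=np.array([atz("top",(x0+(a+.5)/8-.5,y0+(b+.5)/8-.5),z)[:2] for a,b in c],np.float32);print(n,cv2.minAreaRect(W))
rect((P[...,2]>82)&(P[...,2]<97),380,230,490,300,90,"carton")
rect((P[...,2]>14)&(P[...,2]<30),205,245,265,300,20,"plate")
g=im.max(2)>130; rect(g,205,245,265,300,20,"plate bright")
rect(im.max(2)>110,290,195,380,270,17,"tray")
E
```

```text
[-0.47300532  0.5170576   0.16610213] [448.64964077 108.16761573 198.87825399]
carton ((449.05694580078125, -222.43328857421875), (103.80011749267578, 67.39872741699219), 78.92034912109375)
plate ((449.5025634765625, 286.9912109375), (30.921804428100586, 49.39691162109375), 88.92345428466797)
plate bright ((425.146484375, 268.0856628417969), (130.11273193359375, 72.67330932617188), 11.91120719909668)
tray ((538.3004150390625, -0.2212677001953125), (108.18621063232422, 142.06582641601562), 11.257777214050293)
```

View pics/t9.png

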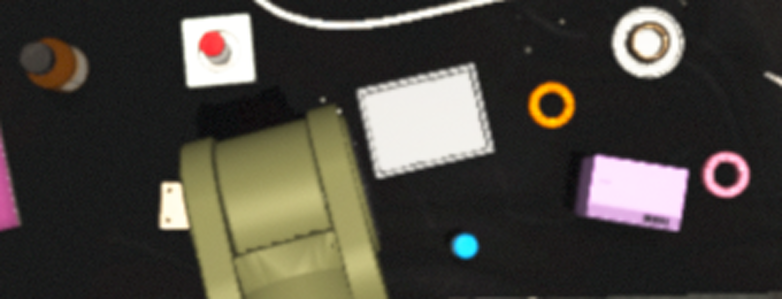

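The plate sits on its twin at crop (173,205), where the arm partly hides it. The bare carton is at crop (637,192) and the tray at (427,122). I go over the carton.

>>> carry_out --increments '[[[0,0,-9.5,0.5,-330.5,0,0],[0,0,-9.5,0.5,-330.5,0,0],[0,0,-9.5,0.5,-330.5,0,0],[0,0,-9.5,0.5,-330.5,0,0],[0,0,-9.5,0.5,-330.5,0,0],[0,0,-9.5,0.5,-330.5,0,0],[0,0,-9.5,0.5,-330.5,0,0],[0,0,-9.5,0.5,-330.5,0,0],[0,0,-9.5,0.5,-330.5,0,0],[0,0,-9.5,0.5,-330.5,0,0],[0,0,-9.5,0.5,-330.5,0,0],[0,0,-9.5,0.5,-330.5,-40,0],[0,0,-9.5,0.5,-330.5,-70,0],[0,0,-9.5,0.5,-330.5,-80,0],[0,0,-9.5,0.5,-330.5,-80,0]]]'

```text
time: 19.47
position: [447.6, -213.8, 115.9]
tcp_rot: [0.771, 0.637, -0.001, -0.003]
contact_force: [-0.5, -0.1, -0.5]
gripper_width: 85.5
gripper_force: 0.0
```

```bash
python3 - <<'E'
from h import *
s=status.state();print(s["contact_force"],s["position"],s["tcp_rot"])
im,d=imaging.read_camera("scene");P=cloud("scene",d)
sel=(P[...,2]>13)&(P[...,2]<27)&(abs(P[...,0]-449)<45)&(abs(P[...,1]-273)<45)
q=P[sel][:,:2].astype(np.float32);print("plate",len(q),P[sel].mean(0),cv2.minAreaRect(q))
sel=(P[...,2]>83)&(P[...,2]<95)&(abs(P[...,0]-449)<70)&(abs(P[...,1]+222)<70)
q=P[sel][:,:2].astype(np.float32);print("carton",len(q),P[sel].mean(0),cv2.minAreaRect(q))
E
```

```text
[-0.46976908 -0.12957172 -0.45427364] [ 447.5559005  -213.77194898  115.85832597] [ 0.77079311  0.63707892 -0.00108095 -0.00269585]
plate 328 [446.34841983 270.49118666  20.61196938] ((448.1673889160156, 271.58642578125), (63.70050811767578, 52.58147048950195), 86.56735229492188)
carton 1274 [ 445.96899411 -231.05081348   89.80008619] ((448.28948974609375, -225.07180786132812), (102.1574478149414, 68.68180084228516), 79.10875701904297)
```

>>> carry_out --increments '[[[0,0,0,0,0,0,0],[0,0,0,0,0,0,0],[0,0,0,0,0,0,0]]]'

```text
time: 19.77
position: [450.9, -216.9, 120.0]
tcp_rot: [0.771, 0.636, 0.001, 0.001]
contact_force: [0.5, -0.1, -0.3]
gripper_width: 85.1
gripper_force: 0.0
```

>>> carry_out --increments '[[[0,0,0,-2,-6.5,0,0],[0,0,0,-2,-6.5,-10,0],[0,0,0,-2,-6.5,-25,0],[0,0,0,-2,-6.5,-40,0],[0,0,0,-2,-6.5,-55,0],[0,0,0,-2,-6.5,-63,0],[0,0,0,-2,-6.5,-66,0],[0,0,0,-2,-6.5,-66,0],[0,0,0,-2,-6.5,-66,0.2],[0,0,0,-2,-6.5,-66,0.5],[0,0,0,-2,-6.5,-66,1],[0,0,0,-2,-6.5,-66,1],[0,0,0,-2,-6.5,-66,1],[0,0,0,-2,-6.5,-66,1]]]'

```text
time: 20.93
position: [448.4, -223.5, 53.2]
tcp_rot: [0.772, 0.636, 0.0, 0.001]
contact_force: [-0.1, -0.1, 5.9]
gripper_width: 66.7
gripper_force: 67.5
```

>>> carry_out --increments '[[[0,0,0,0,0,15,1],[0,0,0,0,0,45,1],[0,0,0,0,0,75,1],[0,0,2,8,20,85,1],[0,0,5,19,48,85,1],[0,0,8,31,78,85,1],[0,0,11,44,108,85,1],[0,0,14,56,138,85,1],[0,0,17,68,168,85,1],[0,0,20,79,196,85,1],[0,0,22,87,216,85,1],[0,0,22.4,90,223,85,1],[0,0,22.4,90,223,85,1],[0,0,22.4,90,223,85,1],[0,0,22.4,90,223,55,1],[0,0,22.4,90,223,40,1],[0,0,22.4,90,223,40,1],[0,0,22.4,90,223,40,1]]]'

```text
time: 22.43
position: [536.1, -1.3, 91.7]
tcp_rot: [0.634, 0.773, -0.001, -0.001]
contact_force: [0.2, 0.8, -1.0]
gripper_width: 66.3
gripper_force: 67.6
```

```bash
python3 - <<'E'
from h import *
s=status.state();print(s["contact_force"],s["position"],s["tcp_rot"])
im,d=imaging.read_camera("scene")
cv2.imwrite("pics/s10.png",cv2.resize(im[180:340,260:440],None,fx=3.5,fy=3.5,interpolation=cv2.INTER_CUBIC))
E
```

```text
[ 0.16111807  0.84721093 -0.983812  ] [536.09861319  -1.32390964  91.73215379] [ 0.63421538  0.77315529 -0.00096875 -0.00090496]
```

View pics/s10.png

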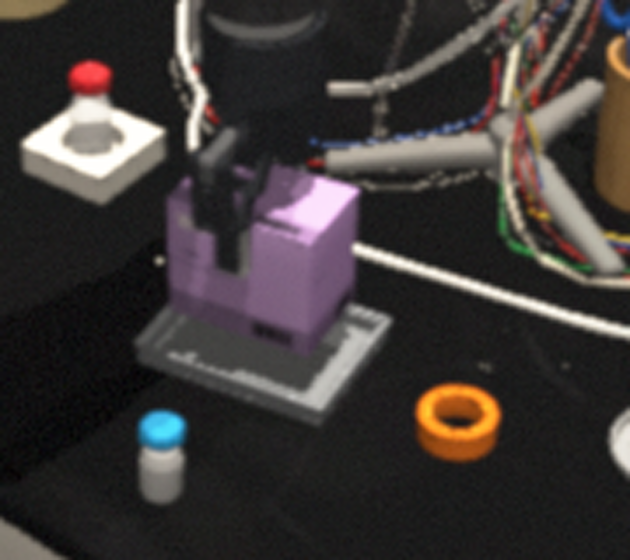

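The carton is held upright, in line above the tray at crop (265,340), and the bystanders are clear. I lower it.

>>> carry_out --increments '[[[0,0,0,1,0.5,-10,1],[0,0,0,1,0.5,-20,1],[0,0,0,1,0.5,-28,1],[0,0,0,1,0.5,-32,1],[0,0,0,1,0.5,-34,1],[0,0,0,1,0.5,-34,1],[0,0,0,1,0.5,-34,1],[0,0,0,1,0.5,-34,1]]]'

```text
time: 23.15
position: [538.8, 0.6, 58.5]
tcp_rot: [0.633, 0.774, 0.0, 0.0]
contact_force: [-0.4, -0.2, -1.1]
gripper_width: 66.9
gripper_force: 67.8
```

Next I release the carton, lift straight up and look.

>>> carry_out --increments '[[[0,0,0,0,0,-0.5,0.6],[0,0,0,0,0,-0.5,0.3],[0,0,0,0,0,-0.5,0],[0,0,0,0,0,-0.5,0],[0,0,0,0,0,-0.5,0],[0,0,0,0,0,-0.5,0],[0,0,0,0,0,15,0],[0,0,0,0,0,40,0],[0,0,0,0,0,75,0],[0,0,0,0,0,110,0],[0,0,0,0,0,150,0],[0,0,0,0,0,180,0],[0,0,0,-30,-50,180,0],[0,0,0,-60,-100,180,0],[0,0,0,-90,-150,180,0],[0,0,0,-90,-190,180,0],[0,0,0,-90,-230,180,0],[0,0,0,-90,-270,180,0],[0,0,0,-90,-270,180,0],[0,0,0,-90,-270,180,0]]]'

```text
time: 24.82
position: [447.8, -275.8, 238.4]
tcp_rot: [0.636, 0.772, -0.001, 0.001]
contact_force: [-0.5, 0.8, 0.8]
gripper_width: 85.5
gripper_force: 0.0
```

```bash
python3 - <<'E'
from h import *
s=status.state();print(s["contact_force"],s["position"])
im,d=imaging.read_camera("top");P=cloud("top",d)
cv2.imwrite("pics/t11.png",cv2.resize(im[180:310,150:490],None,fx=2.3,fy=2.3,interpolation=cv2.INTER_CUBIC))
def rect(lo,hi,c,w,n):
    sel=(P[...,2]>lo)&(P[...,2]<hi)&(abs(P[...,0]-c[0])<w)&(abs(P[...,1]-c[1])<w)
    q=P[sel][:,:2].astype(np.float32);r=cv2.minAreaRect(q);print(n,len(q),P[sel].mean(0).round(1),np.round(r[0],1),np.round(r[1],1),round(r[2],1))
rect(85,105,(538,0),75,"carton");rect(15,28,(449,273),40,"plate");rect(17,30,(622,-260),40,"tape");rect(70,95,(625,233),40,"vial");rect(45,65,(396,-39),30,"blue")
E
```

```text
[-0.45220823  0.79807544  0.81139713] [ 447.77886407 -275.8420283   238.43558436]
carton 1065 [538.3   0.8  94.7] [538.6   0.7] [ 65.9 100.2] 10.9
plate 379 [448.7 274.1  22.1] [447.9 274.4] [54.4 49.5] 88.2
tape 145 [ 620.6 -258.6   21.9] [ 620.8 -259.4] [47.1 47.3] 23.9
vial 101 [624.5 232.3  80.8] [624.2 233.5] [26.5 26.8] 43.5
blue 84 [396.1 -38.7  55. ] [396.1 -39.1] [25.4 23. ] 89.4
```

View pics/t11.png

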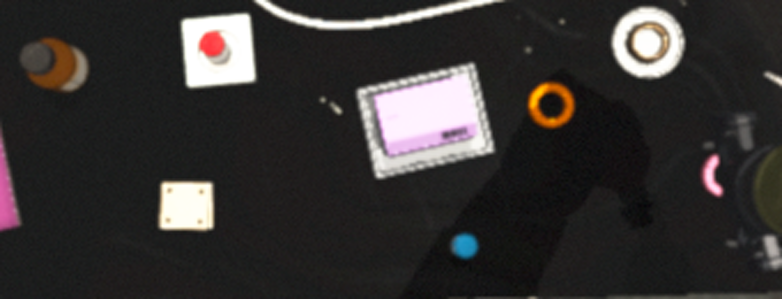

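All four things are in place: vial at crop (213,45), tape at (648,42), plate at (187,205) and carton at (425,115). The bottle and the blue-capped vial have not moved.

```bash
python3 -c "
from plant import ctrl
print(ctrl.finish_job())"
```

```text
the job is handed in; nothing more can be done
None
```

I handed the job in at about 25 s: the last look showed the vial, tape, plate and carton each in place within about 2 mm, and the brown bottle and blue-capped vial where they started, but the hand-in returned no verdict.

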